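# Bring the thick syringe to the arrow and set the carousel brake

## Robot

A 6-joint arm with a two-finger parallel gripper is mounted at the origin on the work surface. World frame = base frame: x ahead of the robot, y to its left, z up, the work surface at z = 0. Lengths are in m, angles in rad, forces in N, time in s.
With the tool pointing down it reaches from about 0.225 to 0.875 m from the base axis. Payload 3.4 kg.
Tool frame: the origin (TCP) lies at the very end of the fingers, on their centre line; the grasp point (between the pads) lies 19 mm behind it; z points along the fingers, y is the direction in which the jaws open and shut (so a half turn about z gives the same grasp; the last joint's range is limited). The gripper opens to 85 mm and grips with 20 to 120 N. Pads are 22 mm wide; open, the fingers measure 114 mm over their backs; the gripper's body (76 mm by 85 mm) begins 54 mm behind the grasp point. The pads swing forward as they close: fully open they stand 13 mm farther back than shut.
Start: joints at [1.149, 0.276, 1.505, -0, 1.361, -0.121], TCP at [0.17, 0.549, 0.231] pointing down, gripper open.
Joint ranges: [-2.89, 2.89], [-0.75, 2.08], [0.22, 2.7], [-1.18, 4.32], [0.11, 2.71], [-2.7, 2.7]. Speed limits (rad/s): [2.57, 2.57, 3.14, 3.14, 3.14, 3.14].

## Interface

Orientations are given as a unit quaternion [w, x, y, z].
In Python, from rig import manip, viewer, job gives the robot as it stands.
- The arm moves only by the shell command python3 -m crank 'ROWS' [OPENING] [FORCE]. ROWS is JSON, a list of rows, each a list of 6 numbers: the shift along the tool's x, y, z in m, then the turn, a rotation vector about the tool's x, y, z in degrees. In form: [[dx, dy, dz, rx, ry, rz], ...]. A call has 1 to 20 rows; each row is the pose to reach, as a shift and turn from the pose measured when the call began, along the tool's axes at that moment; what a row does not reach only later rows make up. A row lasts 1/8 s, in which the tool goes at most 62.5 mm and 10.7 degrees, less where a joint would pass 70% of its speed; a pose out of reach is approached as far as the arm can. A call with a gripper value outside its range is refused whole. OPENING is the opening, from 0 (shut) to 1 (fully open), set as the call begins (- or left out, the last holds). The fingers move at their own pace and stop on an object; FORCE is the grip in N (left out, the last holds). Time passes only in rows, so rows that repeat a pose let the fingers close. It gives the time, the measured TCP pose, the force and the opening at its end, in the units of the state.
- manip.get_state(): the state, without advancing time (a new reading comes with each control period).
- viewer.get_image(name): name is "side" or "top"; returns a dict with "frame" (384x512x3 uint8, blue, green, red), "range_z" (384x512 float32, m along the optical axis (not along the pixel's ray), 0 where there is no reading), "intrinsics" (3x3 intrinsics, pixels), "world_from_camera" (4x4, takes a point from camera to world coordinates). Camera axes: x right, y up, looking along -z (the intrinsics and any distortion apply to the point x, -y, -z); pixel columns grow to the right and rows downward; lengths in m; the calibration is good to about 2 mm. A picture is of the moment at which its call begins.
- job.sign_off(): hands the job in, once; it reports no verdict.
The state is a dict: "clock": time; "qpos": joint angles; "qd": joint speeds; "effort": joint torques, N m; "position": TCP position; "ee_rot": TCP orientation; "contact_force": force on the tool from outside, world axes, zero at the start; "moment": the same for the moment, N m; "width": finger opening in m.
Only numpy, scipy, OpenCV 4.12 (cv2) and the standard library are available. Lean on these libraries where they do the work, as an engineer would, in place of code of your own. Each camera call takes 0.05 s, during which the arm holds its last target. There are 200 camera calls.

## Task

Turn the syringe carousel by pushing one of its spokes gently sideways with a fingertip until the spoke carrying the thick syringe stands in line with the arrow on the base. Only then push the brake lever all the way round to its closed stop, and back away. Do not clamp or lift the carousel, and leave the loose jar, glass dish and loose syringe on the bench where they are.

Things in the scene. Friction and masses are not known exactly. Their poses are not given: they have to be found in the camera images.
- hub (a point): Top centre of the carousel's grey hub, on its upright axis, 72 mm above the bench. Five level grey spokes 72 degrees apart reach 140 mm from the axis: bars 14 mm wide, undersides 30 mm, tops 44 mm above the bench. On each, 30 to 110 mm from the axis, lies a clipped-in white syringe: four thin (12 mm barrel), one thick (23 mm barrel, 31 mm over its flange, top 69 mm above the bench)
- thick_spoke_end (a point): Outer end of the spoke that carries the thick syringe, on its centre line, 140 mm from the hub axis, 37 mm above the bench; turns with the carousel. The other four spokes stand at 72, 144, 216 and 288 degrees from it about the hub
- arrow (a point): Fixed point that thick_spoke_end has to reach, 140 mm from the hub axis, 37 mm above the bench. The flat black arrow, on a tongue of the base, lies just beyond it, 147 to 181 mm from the axis, and points at the hub; it is at most 15.5 mm high: spokes and a finger pass above it
- carousel (a joint): Angle of the carousel against the base, rad, counter-clockwise from above positive; 0 (or any full turn) when the thick syringe's spoke is in line with the arrow. Turns both ways without limit against light friction (0.07 N m, 0.6 N near a spoke's end), stays where it is left. It sits on its spindle by its weight (0.45 kg) and lifts off if raised
- brake_pivot (a point): Upright turning axis of the brake lever, at the lever's top, 42 mm above the bench; 170 mm from the hub axis, outside the circle of the spokes, 70 degrees clockwise (from above) from the arrow. Round boss of 12 mm radius on a 12 mm high foot of 20 mm radius
- brake_end (a point): Axis of the round black finger post at the free end of the steel brake lever, 55 mm from brake_pivot; the point is 42 mm above the bench. Post 16 mm in diameter, from 29 to 51 mm above the bench; lever bar 10 mm wide, from 29 to 41 mm above the bench. Bare bench under the post
- brake (a joint): Angle of the brake lever, rad: 0 fully open (pointing straight away from the hub), growing counter-clockwise from above, towards the arrow's side, to the closed stop at 1.3 (lying alongside the circle of the spokes). Light friction (0.05 N m, about 1 N at the post); stays where it is left
- base: Fixed pale metal base; origin on the hub axis at bench height, z up, -x towards the arrow. A 12 mm high disc of 78 mm radius with two 12 mm high tongues: 30 mm wide towards the arrow (to 185 mm from the axis), 36 mm wide towards the brake boss, which is at (-58, 160) mm in this frame. Elsewhere the bench is bare under the spokes beyond 78 mm
- jar: Loose closed jar, 52 mm diameter, 55 mm high, origin at the centre of its underside; bystander
- dish: Loose small glass dish, 48 mm diameter, 26 mm high, origin at the centre of its underside; bystander
- loose_syringe: Loose thick syringe lying on the bench, about 127 mm long, 22 mm wide and high, origin under its barrel, long axis x; bystander

How it is judged:
On the way, in this order (a step that is already met when the one before it is completed fails the run):
1. the thick syringe's spoke stands in line with the arrow, at rest, with the brake still open (horizontal distance between thick_spoke_end and arrow below 0.015 m and velocity of joint carousel between -0.05 and 0.05 rad/s and value of joint brake below 0.6 rad), for 0.3 s.
2. the brake lever is pushed to its closed stop (value of joint brake above 1.2 rad), for 0.2 s.
At the end, for the whole second after the job is handed in: The end of the thick syringe's spoke is within 15 mm (about 6 degrees) of the arrow's line and still, the brake lever is within 0.1 rad of its closed stop, and the carousel sits on its seat (not raised 5 mm) (horizontal distance between thick_spoke_end and arrow below 0.015 m and value of joint brake above 1.2 rad and velocity of joint carousel between -0.05 and 0.05 rad/s and height (world z) of hub below 0.077 m); the robot touches nothing.
It fails at once if the carousel is lifted off its seat (raised more than 5 mm) (height (world z) of hub above 0.077 m).
It fails at once if the jar, the dish or the loose syringe is moved more than 20 mm (distance of any of jar, dish, loose_syringe from where it was at the start of the episode above 0.02 m).
It fails at once if the fingers press or clamp the carousel with more than 20 N (contact force between the fingers and carousel above 20 N).
It also fails if it takes over 48 s, if anything falls off the work surface, if the arm or the gripper's body presses on something with over 40 N, if the wrist force passes 120 N, or if a joint passes its speed limit or range.

## Working session

There is one attempt and no reset: what is moved stays moved. The work goes in short steps, Python scripts to look and compute and a shell command to move; the robot and the scene stay as the last step left them, time stands still between calls to the robot, and variables do not carry over. Pictures are saved under pics/ and viewed, about 8 in all and at most 12, crops included, and the job is handed in when it is done.

```bash
mkdir -p pics
cat > h.py <<'E'
import numpy as np,cv2
from rig import manip,viewer,job
def shot(n,f):
    im=viewer.get_image(n); cv2.imwrite('pics/'+f+'.png',im['frame']); np.savez('pics/'+f+'.npz',**{k:np.asarray(v) for k,v in im.items()}); return im
def ray(im,u,v,z):
    K=im['intrinsics'];T=im['world_from_camera']
    d=np.array([(u-K[0,2])/K[0,0],-(v-K[1,2])/K[1,1],-1.0]); d=T[:3,:3]@d;o=T[:3,3]
    return o+d*(z-o[2])/d[2]
E
python3 - <<'E'
from h import *
for n in('top','side'):
    im=shot(n,n+'0'); print(im['intrinsics'],im['world_from_camera'].round(3),im.keys())
print(manip.get_state())
E
```

```text
[[356.05502407   0.         254.26560965]
 [  0.         356.05502407 191.76242403]
 [  0.           0.           1.        ]] [[ 0.019  0.992 -0.122  0.495]
 [-1.     0.02   0.009  0.04 ]
 [ 0.011  0.122  0.992  0.927]
 [ 0.     0.     0.     1.   ]] dict_keys(['frame', 'range_z', 'intrinsics', 'world_from_camera'])
[[486.86677155   0.         253.82900979]
 [  0.         486.86677155 193.59860091]
 [  0.           0.           1.        ]] [[ 0.797  0.34  -0.499  0.097]
 [-0.604  0.427 -0.673 -0.662]
 [-0.016  0.838  0.546  0.651]
 [ 0.     0.     0.     1.   ]] dict_keys(['frame', 'range_z', 'intrinsics', 'world_from_camera'])
{'clock': 0.1, 'qpos': array([ 1.14899630e+00,  2.76543383e-01,  1.50598541e+00, -4.26485164e-06,
        1.36069985e+00, -1.21014018e-01]), 'qd': array([-0.00082144, -0.00099958, -0.00356765,  0.00143219,  0.00093363,
       -0.0002269 ]), 'effort': array([ 8.74170237e-04, -4.17696190e+01, -2.46406657e+01, -1.24442381e-04,
        6.02483691e-03, -7.24060044e-06]), 'position': array([0.17018103, 0.54875887, 0.23052799]), 'ee_rot': array([-2.17284995e-04,  1.49826220e-01,  9.88712008e-01, -7.88610414e-04]), 'contact_force': array([ 0.01795138, -2.01415488,  0.0256643 ]), 'moment': array([ 0.01715458,  0.00426959, -0.04726003]), 'width': 0.08536093917847906}
```

View pics/top0.png

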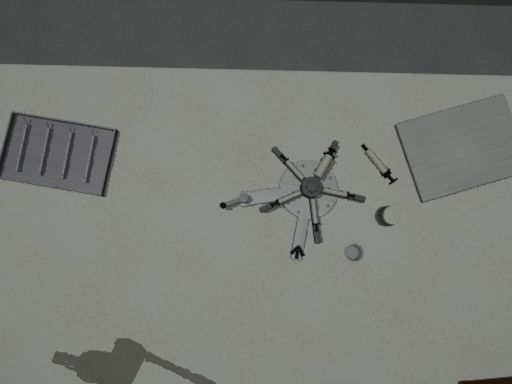

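View pics/side0.png

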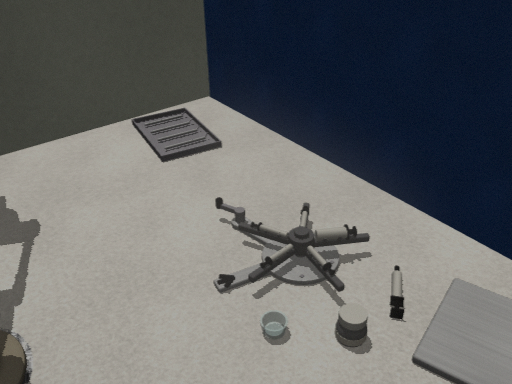

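The top view shows the hub at about (312,187), the thick syringe's spoke end at (336,143) and the arrow at (297,253). The brake boss is at (245,198) and its post at (223,205). The jar is at (385,215), the dish at (353,252) and the loose syringe at (378,163). The side view agrees with this layout.

Run:
```python
from h import *
im=dict(np.load('pics/top0.npz'))
f=im['frame']; cv2.imwrite('pics/top0z.png',cv2.resize(f[120:280,205:405],None,fx=4,fy=4,interpolation=cv2.INTER_CUBIC))
P={}
for n,u,v,z in [('hub',312,186,.072),('thick',336,142,.044),('s2',364,199,.044),('s3',318,242,.044),('s4',263,209,.044),('s5',274,150,.044),('arrowtip',299,247,.0155),('arrowend',296,258,.0155),('boss',245,198,.042),('post',223,205,.051),('jar',388,215,.055),('dish',353,252,.026),('ls',378,162,.02)]:
    p=ray(im,u,v,z);P[n]=p; h=P['hub'];d=p-h
    print(n,p.round(3),'r',np.hypot(*d[:2]).round(3),'az',np.degrees(np.arctan2(d[1],d[0])).round(1))
```

```text
hub [ 0.618 -0.107  0.072] r 0.0 az 0.0
thick [ 0.736 -0.174  0.044] r 0.136 az -29.2
s2 [ 0.592 -0.243  0.044] r 0.138 az -101.0
s3 [ 0.483 -0.127  0.044] r 0.136 az -171.8
s4 [0.561 0.01  0.044] r 0.13 az 115.6
s5 [ 0.712 -0.016  0.044] r 0.132 az 44.2
arrowtip [ 0.469 -0.084  0.015] r 0.151 az 171.1
arrowend [ 0.441 -0.077  0.015] r 0.179 az 170.1
boss [0.588 0.055 0.042] r 0.165 az 100.3
post [0.569 0.109 0.051] r 0.222 az 102.7
jar [ 0.552 -0.298  0.055] r 0.201 az -109.1
dish [ 0.459 -0.218  0.026] r 0.193 az -145.0
ls [ 0.692 -0.289  0.02 ] r 0.196 az -67.8
```

View pics/top0z.png

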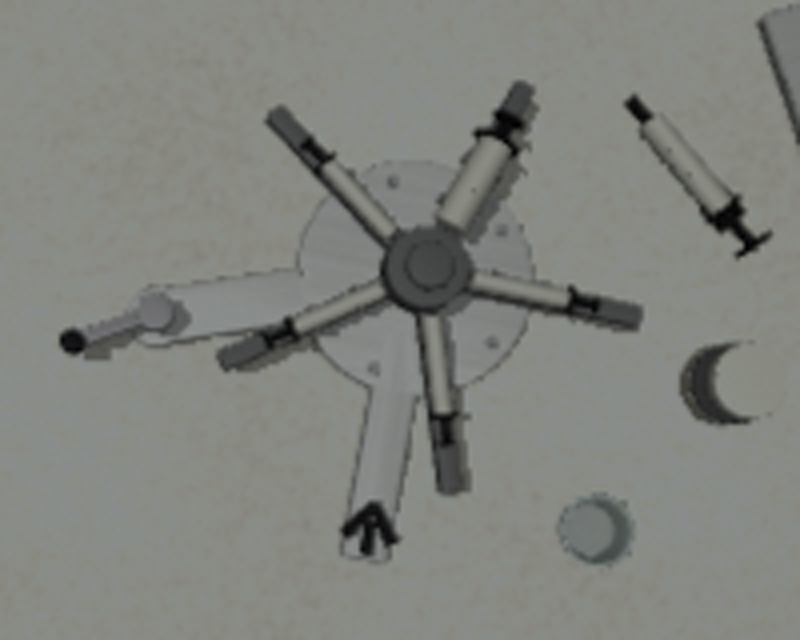

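```bash
T='[-0.636,-0.369,0.05,0,0,7]'; python3 -m crank '[[-0.03,-0.017,0,0,0,1],[-0.08,-0.046,0,0,0,2],[-0.13,-0.075,0,0,0,3],[-0.18,-0.104,0,0,0,4],[-0.23,-0.133,0,0,0,5],[-0.28,-0.162,0,0,0,6],[-0.33,-0.191,0,0,0,7],[-0.38,-0.22,0,0,0,7],[-0.43,-0.249,0,0,0,7],[-0.48,-0.278,0.01,0,0,7],[-0.53,-0.307,0.02,0,0,7],[-0.57,-0.33,0.03,0,0,7],[-0.6,-0.348,0.04,0,0,7],[-0.62,-0.36,0.05,0,0,7],[-0.636,-0.369,0.05,0,0,7],[-0.636,-0.369,0.05,0,0,7],[-0.636,-0.369,0.05,0,0,7]]' 0 20
python3 -c "
from h import *
s=manip.get_state();print(s['clock'],s['position'],s['ee_rot'],s['qpos'],s['width'],s['contact_force'])"
```

```text
clock: 2.22
position: [0.6678, 0.0088, 0.1816]
ee_rot: [-0.0, 0.21, 0.978, -0.001]
contact_force: [-0.2, -0.1, -0.7]
width: 0.0002
2.225 [0.66778381 0.00882963 0.18159452] [-2.02328463e-04  2.09533577e-01  9.77801302e-01 -5.02138583e-04] [-9.03628589e-02  4.43299207e-01  1.36946011e+00 -9.76554042e-04
  1.32935612e+00 -1.23872953e+00] 0.0002291172502545043 [-0.16393232 -0.11123348 -0.71161393]
```

```bash
python3 -m crank '[[0,0,0.02,0,0,0],[0,0,0.06,0,0,0],[0,0,0.1,0,0,0],[0,0,0.13,0,0,0],[0,0,0.147,0,0,0],[0,0,0.154,0,0,0],[0,0,0.154,0,0,0]]'
cat > arc.py <<'E'
import sys
from h import *
H=np.array([.617,-.108])
def rows(angs,r=.127):
    s=manip.get_state();q=s['ee_rot'];p=s['position']
    from scipy.spatial.transform import Rotation as R
    M=R.from_quat([q[1],q[2],q[3],q[0]]).as_matrix()
    d=p[:2]-H;print('az',np.degrees(np.arctan2(d[1],d[0])),np.hypot(*d),p,s['contact_force'],'q6',s['qpos'][5])
    xt=np.degrees(np.arctan2(M[1,0],M[0,0]))
    for a in angs:
        w=H+r*np.array([np.cos(np.radians(a)),np.sin(np.radians(a))])
        t=M.T@np.array([*(w-p[:2]),.027-p[2]])
        rz=(xt-(a+90)+90)%180-90 if len(sys.argv)<2 else xt-(a+90)
        print(a,t.round(3),round(xt-(a+90),1))
E
python3 -c "
from arc import *
rows([64,61,58,55,52,49,45,41,36,31,26,21,16,11,6,1,-4,-9,-14,-19])"
```

```text
clock: 3.1
position: [0.6681, 0.0089, 0.0282]
ee_rot: [0.0, 0.209, 0.978, -0.0]
contact_force: [0.1, -0.9, -0.1]
width: -0.0001
az 66.40861201606518 0.12759402043021909 [0.66806457 0.00893008 0.02823282] [ 0.10578184 -0.86829739 -0.08136569] q6 -1.2385838331038654
64 [-0.005 -0.001  0.001] 1.8
61 [-0.012 -0.001  0.001] 4.8
58 [-0.019 -0.002  0.001] 7.8
55 [-0.025 -0.003  0.001] 10.8
52 [-0.032 -0.004  0.001] 13.8
49 [-0.038 -0.006  0.001] 16.8
45 [-0.046 -0.009  0.001] 20.8
41 [-0.055 -0.012  0.001] 24.8
36 [-0.064 -0.017  0.001] 29.8
31 [-0.074 -0.023  0.001] 34.8
26 [-0.083 -0.03   0.001] 39.8
21 [-0.091 -0.038  0.001] 44.8
16 [-0.098 -0.046  0.001] 49.8
11 [-0.105 -0.054  0.001] 54.8
6 [-0.111 -0.064  0.001] 59.8
1 [-0.116 -0.074  0.001] 64.8
-4 [-0.121 -0.084  0.001] 69.8
-9 [-0.124 -0.094  0.001] 74.8
-14 [-0.126 -0.105  0.001] 79.8
-19 [-0.128 -0.116  0.001] 84.8
```

```bash
python3 -m crank '[[-0.005,-0.001,0.001,0,0,2],[-0.012,-0.001,0.001,0,0,5],[-0.019,-0.002,0.001,0,0,8],[-0.025,-0.003,0.001,0,0,11],[-0.032,-0.004,0.001,0,0,14],[-0.038,-0.006,0.001,0,0,17],[-0.046,-0.009,0.001,0,0,21],[-0.055,-0.012,0.001,0,0,25],[-0.064,-0.017,0.001,0,0,30],[-0.074,-0.023,0.001,0,0,35],[-0.083,-0.030,0.001,0,0,40],[-0.091,-0.038,0.001,0,0,45],[-0.098,-0.046,0.001,0,0,50],[-0.105,-0.054,0.001,0,0,55],[-0.111,-0.064,0.001,0,0,60],[-0.116,-0.074,0.001,0,0,65],[-0.121,-0.084,0.001,0,0,70],[-0.124,-0.094,0.001,0,0,75],[-0.126,-0.105,0.001,0,0,80],[-0.128,-0.116,0.001,0,0,85]]'
python3 -c "
from arc import *
shot('side','side1')
rows([-22,-26,-30,-35,-40,-45,-50,-55,-60,-65,-70,-75,-80,-84,-88,-92,-95,-98,-100,-100])"
```

```text
clock: 5.6
position: [0.7384, -0.1499, 0.0286]
ee_rot: [0.001, 0.816, 0.578, 0.001]
contact_force: [-0.3, 1.8, -0.2]
width: -0.0
az -19.869754181445007 0.12854541605548617 [ 0.73789281 -0.15169042  0.02861803] [ 0.20098798 -0.21916754  0.17901079] q6 0.0479960924621084
-22 [-0.005 -0.002  0.002] 2.4
-26 [-0.014 -0.002  0.002] 6.4
-30 [-0.022 -0.004  0.002] 10.4
-35 [-0.033 -0.006  0.002] 15.4
-40 [-0.044 -0.01   0.002] 20.4
-45 [-0.054 -0.014  0.002] 25.4
-50 [-0.064 -0.019  0.002] 30.4
-55 [-0.073 -0.025  0.002] 35.4
-60 [-0.082 -0.032  0.002] 40.4
-65 [-0.09  -0.039  0.002] 45.4
-70 [-0.097 -0.048  0.002] 50.4
-75 [-0.104 -0.057  0.002] 55.4
-80 [-0.11  -0.066  0.002] 60.4
-84 [-0.114 -0.074  0.002] 64.4
-88 [-0.117 -0.082  0.002] 68.4
-92 [-0.12  -0.09   0.002] 72.4
-95 [-0.122 -0.097  0.002] 75.4
-98 [-0.124 -0.103  0.002] 78.4
-100 [-0.125 -0.107  0.001] 80.4
-100 [-0.125 -0.107  0.001] 80.4
```

View pics/side1.png

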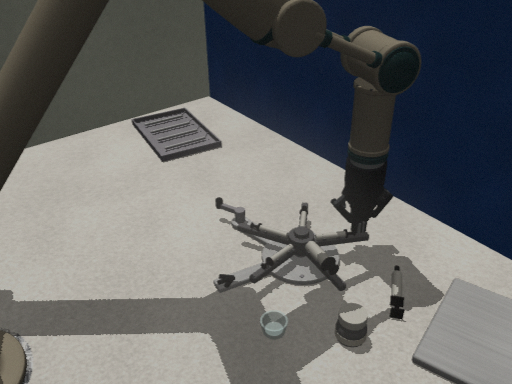

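The side view shows the finger behind s5 at (358,235). The carousel has turned about 72°, the thick syringe is now at (325,258), and the loose items are clear. I'll keep pushing along the arc.

```bash
python3 -m crank '[[-0.005,-0.002,0.002,0,0,2],[-0.014,-0.002,0.002,0,0,6],[-0.022,-0.004,0.002,0,0,10],[-0.033,-0.006,0.002,0,0,15],[-0.044,-0.010,0.002,0,0,20],[-0.054,-0.014,0.002,0,0,25],[-0.064,-0.019,0.002,0,0,30],[-0.073,-0.025,0.002,0,0,35],[-0.082,-0.032,0.002,0,0,40],[-0.090,-0.039,0.002,0,0,45],[-0.097,-0.048,0.002,0,0,50],[-0.104,-0.057,0.002,0,0,55],[-0.110,-0.066,0.002,0,0,60],[-0.114,-0.074,0.002,0,0,64],[-0.117,-0.082,0.002,0,0,68],[-0.120,-0.090,0.002,0,0,72],[-0.122,-0.097,0.002,0,0,75],[-0.124,-0.103,0.002,0,0,78],[-0.125,-0.107,0.002,0,0,80],[-0.125,-0.107,0.002,0,0,80]]'
python3 -c "
from arc import *
shot('side','side2')
im=shot('top','top2')
cv2.imwrite('pics/c2.png',np.vstack([im['frame'][100:290,150:450],cv2.imread('pics/side2.png')[180:370,150:450]]).repeat(1,0))
rows([-102,-104,-106,-108,-110])"
```

```text
clock: 8.15
position: [0.5952, -0.2337, 0.0268]
ee_rot: [0.001, 0.997, -0.083, 0.001]
contact_force: [-0.2, 0.7, -0.8]
width: 0.0003
az -99.77998574280167 0.12758126524499244 [ 0.59532837 -0.23372716  0.02663827] [0.28642514 0.79876458 0.03844301] q6 1.2558944763304583
-102 [-0.005 -0.001 -0.   ] 2.5
-104 [-0.009 -0.001 -0.   ] 4.5
-106 [-0.014 -0.001 -0.   ] 6.5
-108 [-0.018 -0.002 -0.   ] 8.5
-110 [-0.023 -0.003 -0.   ] 10.5
```

View pics/c2.png

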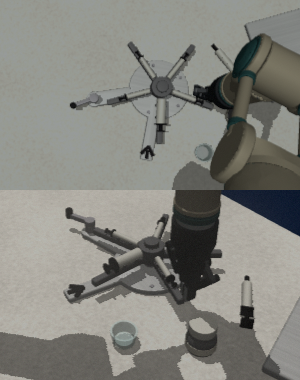

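The top view (upper half) shows the thick spoke end at crop (161,142), with the arrow at (148,152), so it is still roughly 10° short. I'll zoom in to measure it.

```bash
python3 -c "
from h import *
f=cv2.imread('pics/top2.png');cv2.imwrite('pics/z2.png',cv2.convertScaleAbs(cv2.resize(f[130:270,210:360],None,fx=4,fy=4,interpolation=cv2.INTER_CUBIC),alpha=1.5))"
```

```text
(no output)
```

View pics/z2.png

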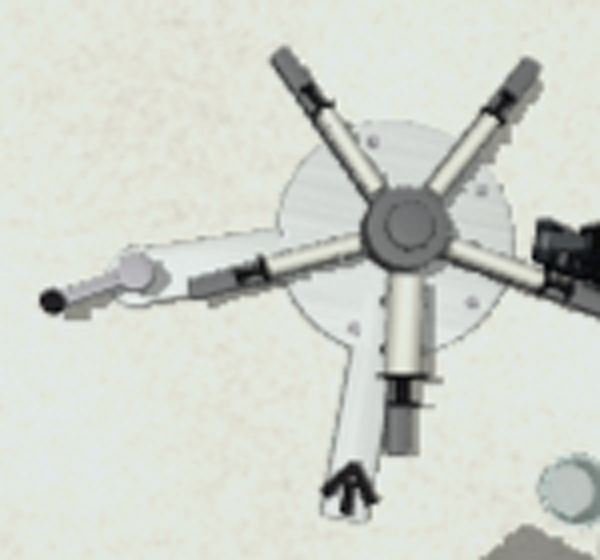

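```bash
python3 -c "
from h import *
im=dict(np.load('pics/top2.npz'));H=np.array([.617,-.109])
for n,a,b,z in [('thick',401,453,.044),('left',191,287,.044),('fl',279,52,.044),('fr',531,65,.044),('tip',352,464,.0155),('tail',347,514,.0155),('tongueend',345,519,.012),('boss',137,272,.042),('post',53,300,.051),('hub',407,223,.072)]:
  p=ray(im,210+a/4-.4,130+b/4-.4,z);d=p[:2]-H;print(n,p.round(4),np.hypot(*d).round(4),np.degrees(np.arctan2(d[1],d[0])).round(1))"
```

```text
thick [ 0.4803 -0.1069  0.044 ] 0.1367 179.1
left [0.5803 0.0242 0.044 ] 0.1381 105.4
fl [ 0.7315 -0.0291  0.044 ] 0.1396 34.9
fr [ 0.7266 -0.1898  0.044 ] 0.1362 -36.4
tip [ 0.4724 -0.0805  0.0155] 0.1474 168.8
tail [ 0.4411 -0.0774  0.0155] 0.1787 169.8
tongueend [ 0.4377 -0.0766  0.012 ] 0.1822 169.8
boss [0.5892 0.058  0.042 ] 0.1693 99.4
post [0.5699 0.1092 0.051 ] 0.2233 102.2
hub [ 0.6193 -0.1059  0.072 ] 0.0039 54.1
```

```bash
python3 -m crank '[[-0.004,-0.001,0,0,0,2],[-0.008,-0.001,0,0,0,4],[-0.012,-0.001,0,0,0,6],[-0.016,-0.002,0,0,0,8],[-0.019,-0.002,0,0,0,9],[-0.0205,-0.002,0,0,0,9],[-0.0205,-0.002,0,0,0,9],[-0.0205,-0.002,0,0,0,9]]'
python3 -c "
from arc import *
im=shot('top','top3')
rows([-109])
f=im['frame'];cv2.imwrite('pics/z3.png',cv2.convertScaleAbs(cv2.resize(f[130:270,210:360],None,fx=4,fy=4,interpolation=cv2.INTER_CUBIC),alpha=1.5))"
```

```text
clock: 9.25
position: [0.5753, -0.2283, 0.0265]
ee_rot: [0.001, 0.987, -0.161, 0.001]
contact_force: [0.4, -1.0, 0.7]
width: -0.0
az -109.12109145156738 0.12737917183696848 [ 0.57527495 -0.22835146  0.02647338] [ 0.12188563 -0.65010129  0.28771518] q6 1.40570339190311
-109 [ 0.    -0.    -0.001] 0.5
```

View pics/z3.png

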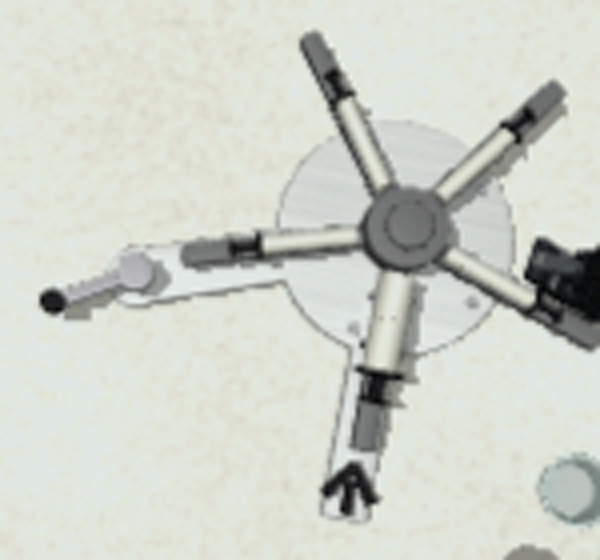

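```bash
python3 -c "
from h import *
im=dict(np.load('pics/top3.npz'));H=np.array([.618,-.108])
for n,a,b,z in [('thick',366,448,.044),('left',184,252,.044),('fl',311,38,.044),('fr',558,90,.044),('tip',352,464,.0155),('tail',347,514,.0155)]:
  p=ray(im,210+a/4-.4,130+b/4-.4,z);d=p[:2]-H;print(n,p.round(4),np.hypot(*d).round(4),np.degrees(np.arctan2(d[1],d[0])).round(1))"
```

```text
thick [ 0.483  -0.0853  0.044 ] 0.1369 170.5
left [0.6022 0.0289 0.044 ] 0.1378 96.6
fl [ 0.7411 -0.0495  0.044 ] 0.1363 25.4
fr [ 0.7107 -0.2068  0.044 ] 0.1355 -46.8
tip [ 0.4724 -0.0805  0.0155] 0.1482 169.3
tail [ 0.4411 -0.0774  0.0155] 0.1795 170.2
```

```bash
python3 -m crank '[[0.004,0,0,0,0,0],[0.015,0,0,0,0,0],[0.02,0,-0.01,0,0,0],[0.02,0,-0.04,0,0,0],[0.02,0,-0.09,0,0,0],[0.02,0,-0.13,0,0,0],[0.01,-0.03,-0.15,0,0,2],[0,-0.08,-0.15,0,0,4],[-0.015,-0.13,-0.15,0,0,6],[-0.03,-0.18,-0.15,0,0,6],[-0.045,-0.23,-0.15,0,0,6],[-0.06,-0.28,-0.15,0,0,6],[-0.068,-0.315,-0.15,0,0,6],[-0.0715,-0.3325,-0.15,0,0,6],[-0.0715,-0.3325,-0.15,0,0,6],[-0.0715,-0.3325,-0.15,0,0,6]]'
cat > br.py <<'E'
import arc
from h import *
def rows(angs,r=.056,z=.03,P=np.array([.589,.058])):
    from scipy.spatial.transform import Rotation as R
    s=manip.get_state();q=s['ee_rot'];p=s['position'];M=R.from_quat([q[1],q[2],q[3],q[0]]).as_matrix()
    d=p[:2]-P;xt=np.degrees(np.arctan2(M[1,0],M[0,0]));print(p,np.degrees(np.arctan2(d[1],d[0])),np.hypot(*d),s['contact_force'],'q6',s['qpos'][5],'xt',xt)
    for a in angs:
        w=P+r*np.array([np.cos(np.radians(a)),np.sin(np.radians(a))])
        print(a,(M.T@np.array([*(w-p[:2]),z-p[2]])).round(4),round(xt-(a-90),1))
E
python3 -c "
from br import *
im=shot('top','top4');side=shot('side','side4')
f=im['frame'];g=side['frame']
cv2.imwrite('pics/z4.png',cv2.convertScaleAbs(np.hstack([cv2.resize(x,(400,300),interpolation=cv2.INTER_AREA) for x in (f[120:270,200:400],g[180:330,170:370])]),alpha=1.4))
rows([65])"
```

```text
clock: 11.3
position: [0.6129, 0.1086, 0.1757]
ee_rot: [0.002, 0.977, -0.213, 0.001]
contact_force: [0.2, -0.2, 0.2]
width: -0.0002
[0.61287158 0.10848564 0.17565803] 64.69338804755061 0.05584489005847175 [ 1.28517205 -0.47342305  0.28216863] q6 2.0669880712906266 xt -24.620802667610796
65 [-0.0007 -0.0005  0.1457] 0.4
```

View pics/z4.png

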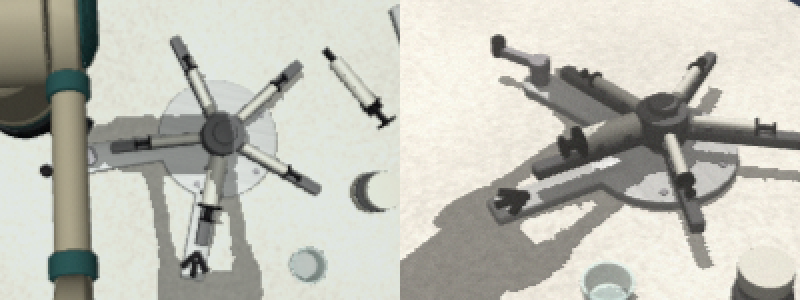

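With the arm clear, the thick spoke end at (203,245) lines up with the arrow at (193,262) in the left half of the picture, and the brake is still open. Next I'll descend behind the brake post.

```bash
python3 -m crank '[[0,0,0.02,0,0,0],[0,0,0.06,0,0,0],[0,0,0.1,0,0,0],[0,0,0.128,0,0,0],[0,0,0.142,0,0,0],[0,0,0.146,0,0,0],[0,0,0.146,0,0,0]]'
python3 -c "
from br import *
rows([68,71,75,79,83,87,91,95,100,105,110,115,120,125,130,135,140,144,148,151,153,155,157])"
```

```text
clock: 12.28
position: [0.6139, 0.1077, 0.0305]
ee_rot: [0.001, 0.977, -0.213, 0.002]
contact_force: [0.7, 0.4, 0.2]
width: -0.0001
[0.61389611 0.10773997 0.03047838] 63.41087959250944 0.055622666500086536 [0.72053703 0.40676028 0.1913956 ] q6 2.067395977965354 xt -24.6409862862339
68 [-0.0045 -0.0004  0.0005] -2.6
71 [-0.0074 -0.0001  0.0004] -5.6
75 [-0.0113  0.0004  0.0004] -9.6
79 [-0.0151  0.0012  0.0004] -13.6
83 [-0.0189  0.0022  0.0004] -17.6
87 [-0.0225  0.0035  0.0004] -21.6
91 [-0.0261  0.0051  0.0004] -25.6
95 [-0.0296  0.0069  0.0004] -29.6
100 [-0.0337  0.0095  0.0003] -34.6
105 [-0.0376  0.0125  0.0003] -39.6
110 [-0.0412  0.0157  0.0003] -44.6
115 [-0.0446  0.0193  0.0003] -49.6
120 [-0.0476  0.0232  0.0003] -54.6
125 [-0.0502  0.0273  0.0003] -59.6
130 [-0.0525  0.0316  0.0003] -64.6
135 [-0.0544  0.0361  0.0003] -69.6
140 [-0.0559  0.0408  0.0003] -74.6
144 [-0.0568  0.0446  0.0003] -78.6
148 [-0.0574  0.0484  0.0003] -82.6
151 [-0.0577  0.0513  0.0003] -85.6
153 [-0.0578  0.0533  0.0003] -87.6
155 [-0.0579  0.0552  0.0003] -89.6
157 [-0.0579  0.0572  0.0003] -91.6
```

```bash
python3 -m crank '[[-0.0045,0,0,0,0,-3],[-0.0074,0,0,0,0,-6],[-0.0113,0,0,0,0,-10],[-0.0151,0.001,0,0,0,-14],[-0.0189,0.002,0,0,0,-18],[-0.0225,0.0035,0,0,0,-22],[-0.0261,0.005,0,0,0,-26],[-0.0296,0.007,0,0,0,-30],[-0.0337,0.0095,0,0,0,-35],[-0.0376,0.0125,0,0,0,-40],[-0.0412,0.0157,0,0,0,-45],[-0.0446,0.0193,0,0,0,-50],[-0.0476,0.0232,0,0,0,-55],[-0.0502,0.0273,0,0,0,-60],[-0.0525,0.0316,0,0,0,-65],[-0.0544,0.0361,0,0,0,-70],[-0.0559,0.0408,0,0,0,-75],[-0.0568,0.0446,0,0,0,-79],[-0.0572,0.047,0,0,0,-81],[-0.0572,0.047,0,0,0,-81]]'
python3 -c "
from br import *
shot('side','side5')
rows([148,150,152,154,156,158])"
```

```text
clock: 14.78
position: [0.5436, 0.0889, 0.0318]
ee_rot: [0.003, 0.882, 0.472, 0.002]
contact_force: [0.4, -0.2, 0.1]
width: 0.0002
[0.54348877 0.08898781 0.03154815] 145.74973078208424 0.05505921043608294 [0.33600591 0.61743678 0.48748369] q6 0.6286533455135648 xt 56.317716102918766
148 [-0.0022 -0.0009  0.0015] -1.7
150 [-0.0041 -0.0008  0.0015] -3.7
152 [-0.0061 -0.0007  0.0015] -5.7
154 [-0.008  -0.0005  0.0015] -7.7
156 [-0.01   -0.0002  0.0015] -9.7
158 [-0.0119  0.0002  0.0015] -11.7
```

```bash
python3 -m crank '[[-0.002,-0.001,0.001,0,0,-2],[-0.004,-0.001,0.001,0,0,-4],[-0.006,-0.001,0.001,0,0,-6],[-0.007,-0.001,0.001,0,0,-7],[-0.008,0,0.001,0,0,-8],[-0.008,0,0.001,0,0,-8]]'
python3 -c "
from br import *
g=shot('side','side6')['frame']
cv2.imwrite('pics/z6.png',cv2.convertScaleAbs(cv2.resize(g[170:310,180:360],None,fx=4,fy=4),alpha=1.4))
rows([156,158,160])"
```

```text
clock: 15.58
position: [0.539, 0.0829, 0.0307]
ee_rot: [0.002, 0.847, 0.532, 0.002]
contact_force: [-0.5, 3.8, 1.4]
width: 0.0001
[0.53898615 0.08292017 0.03068967] 153.5145164870744 0.055878443816442386 [-0.07074708  3.83882161  3.06633783] q6 0.47703491331068865 xt 64.28980667912721
156 [-0.0024 -0.0001  0.0007] -1.7
158 [-0.0044 -0.      0.0007] -3.7
160 [-0.0063  0.0001  0.0007] -5.7
```

View pics/z6.png

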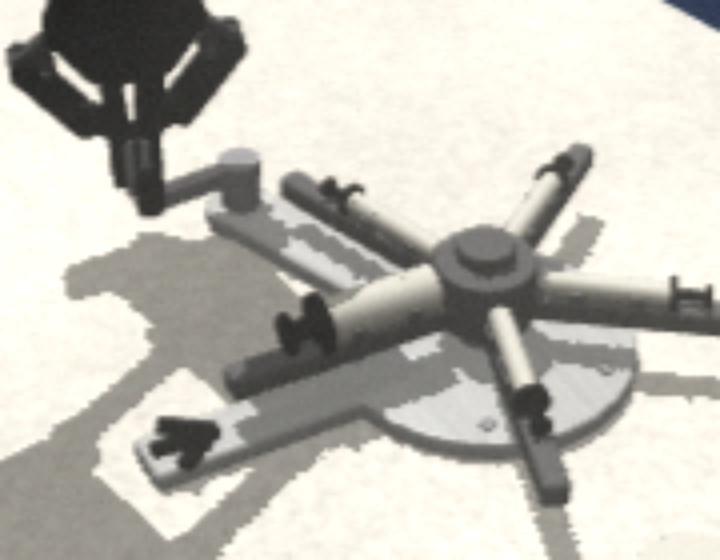

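The finger is behind the post at (150,190) and the force is rising (3.8 N), so the lever is probably close to its stop. I'll press a little further to confirm.

```bash
python3 -m crank '[[-0.001,0,0,0,0,-1],[-0.002,0,0,0,0,-1],[-0.003,0,0,0,0,-2],[-0.003,0,0,0,0,-2]]'
python3 -c "
from br import *
rows([156,158,160])"
```

```text
clock: 16.12
position: [0.5386, 0.0827, 0.0308]
ee_rot: [0.001, 0.838, 0.546, 0.004]
contact_force: [2.0, 10.7, 0.6]
width: 0.0
[0.53857728 0.08268997 0.03083243] 153.91087781915 0.056143077154630516 [ 1.95819889 10.66131409  0.55641829] q6 0.43650990316475236 xt 66.20726720791953
156 [-0.0021  0.0001  0.0008] 0.2
158 [-0.004   0.0001  0.0008] -1.8
160 [-0.006   0.0002  0.0008] -3.8
```

The force is 10.7 N with no further motion, so the lever is at its stop. Backing away.

```bash
python3 -m crank '[[0.004,0,0,0,0,0],[0.015,0,0,0,0,0],[0.03,0,-0.01,0,0,0],[0.04,0,-0.04,0,0,0],[0.05,0,-0.09,0,0,0],[0.08,0,-0.14,0,0,0],[0.13,0,-0.16,0,0,0],[0.18,0,-0.16,0,0,0],[0.23,0,-0.16,0,0,0],[0.26,0,-0.16,0,0,0],[0.26,0,-0.16,0,0,0],[0.26,0,-0.16,0,0,0],[0.26,0,-0.16,0,0,0]]'
python3 -c "
from h import *
f=shot('top','top7')['frame'];cv2.imwrite('pics/z7.png',cv2.convertScaleAbs(cv2.resize(f[130:270,210:400],None,fx=4,fy=4,interpolation=cv2.INTER_CUBIC),alpha=1.5));print(manip.get_state()['contact_force'])"
```

```text
clock: 17.75
position: [0.6418, 0.3192, 0.1926]
ee_rot: [0.001, 0.838, 0.546, 0.004]
contact_force: [0.7, 0.2, 0.0]
width: 0.0003
[ 0.97786658 -0.67622278  0.05886857]
```

View pics/z7.png

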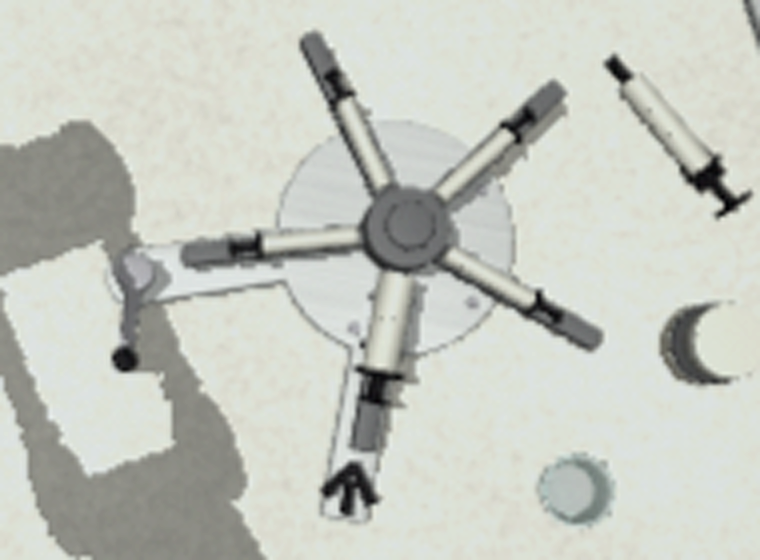

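The lever post is now at (124,357), alongside the spokes' circle. The spokes haven't moved (thick end at (366,449)) and the loose items are where they were. I'll check the lever angle, then hand in.

```bash
python3 -c "
from h import *
im=dict(np.load('pics/top7.npz'))
p=ray(im,210+124/4-.4,130+357/4-.4,.051);d=p[:2]-[.589,.058];print(p,np.hypot(*d),np.degrees(np.arctan2(d[1],d[0])),(np.degrees(np.arctan2(d[1],d[0]))-99.5)/57.3)
print(job.sign_off())"
```

```text
[0.53563499 0.06465044 0.051     ] 0.05377780924242618 172.8963267726509 1.2809132072015863
the job is handed in; nothing more can be done
None
```

I turned the carousel about 160° clockwise with the closed fingers, pushing one thin-syringe spoke sideways, until the thick syringe's spoke stood in line with the arrow. I then pushed the brake lever round to its closed stop, backed away, and handed the job in at about 18 s.

- **Spoke alignment:** before I let go, the spokes averaged 169.4° and the arrow 169.8°. That is well inside the 6° allowed. The final picture shows the spokes in the same place.
- **Brake:** the force rose to 10.7 N with no further motion at the stop. The final picture puts the lever at about 1.28 rad, measured from a start of about 0.19 rad.
- **Bystanders and robot:** the jar, dish and loose syringe look undisturbed in the final picture, judged by eye. The arm was well clear when I handed in. The force reading was about 1 N, the same as when it moved in free air.

No check failed. Single-spoke angle readings varied by about ±1°. I did not measure the hub's height afterwards; the fingers only ever pushed sideways on the carousel.

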